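Stage the vial, then crack the sealed anaerobic jar and hold its lid

TASK

Stand the white-capped vial upright and fully home in the empty well of the grey vial block, let go of it, and only then crack the sealed anaerobic jar: take its blue lid by the white knob, pull it straight up until the gripping gasket lets go, and hold it level just above the mouth, about 2.5 cm off the rim, without ever letting it jump away from the jar. Finish while still holding the lid there; leave the two blue-capped vials and the amber bottle where they are.

Things in the scene. Friction and masses are not known exactly. Their poses are not given: they have to be found in the camera images.
- vial_white: the vial to stage: small clear vial with a WHITE ribbed cap, 25 mm in diameter, 62 mm tall (cap: top 11 mm, 24 mm in diameter), about 20 g, upright on the bench in a row with vial_blue and oil_bottle (which of the three places it has varies; neighbours at least 55 mm apart, centre to centre). Origin: centre of its underside, z up its axis.
- vial_block: fixed grey block, 52 x 116 x 28 mm, with two round wells (centres at y = -30 and +30 mm), each 28 mm in diameter and 22 mm deep, floor 6 mm above the bench. The well at y = -30 mm holds a blue-capped vial, the one at y = +30 mm is empty. Origin: centre of its underside; y along the row of wells, z up.
- free_well (a point): centre of the mouth of the empty well, on the block's top face, 28 mm above the bench; axes as the block's. A vial that is home has its underside 22 mm below this point.
- vial_seated: blue-capped vial, 25 mm in diameter and 62 mm tall, already in the other well of the block; to be left there. Origin: centre of its underside.
- vial_blue: blue-capped vial like it, standing on the bench; to be left there. Origin: centre of its underside.
- oil_bottle: small amber bottle with a black cap, 27 mm in diameter, 66 mm tall, standing on the bench; to be left there. Origin: centre of its underside.
- jar: sealed anaerobic jar fixed to the bench: clear round jar with culture dishes inside and a grey collar 134 mm in diameter, its rim 106 mm above the bench. Origin: centre of its underside, z up.
- jar_mouth (a point): centre of the jar's mouth at rim height, 106 mm above the bench.
- jar_lid: the jar's loose lid, about 300 g: blue round flange, 134 mm in diameter and 12 mm thick, resting on the rim, with a plug 105 mm in diameter reaching 14 mm down into the mouth, where a gasket grips it, and a white knob on top. Origin: centre of the flange's underside, so its height above jar_mouth is the gap (0 when shut); z up its axis.
- lid_knob (a point): grip point on the knob's axis: 38 mm above the flange's underside, 26 mm above its top, 144 mm above the bench when shut. The knob is round: stem 34 mm in diameter from 12 to 46 mm above the flange's underside, head 42 mm in diameter from 46 to 54 mm. The gasket resists a pull with a peak of about 16 N (weight included) in the first 6 mm, lets go by 13 mm; then only the lid's weight is left.
There are look-alikes about, which are no part of the job. Of the things that look like the vial_block, the larger one is meant.

How it is judged:
By the outcome, as a careful person would: the job done as asked, in the order asked, and still so for the second after the job is handed in, while the arm keeps its last pose, push and grip.
It also fails if it takes over 48 s, if anything falls off the work surface, if the arm or the gripper's body presses on something with over 40 N, if the wrist force passes 120 N, or if a joint passes its speed limit or range.

ROBOT

A 6-joint arm with a two-finger parallel gripper is mounted at the origin on a cart in front of the work surface, level with it; the furniture and walls round the work are solid. World frame = base frame: x ahead of the robot, y to its left, z up, the work surface at z = 0. Lengths are in m, angles in degrees, forces in N, time in s.
With the tool pointing down it reaches from about 0.3 to 0.75 m from the base axis. Payload 8.5 kg.
Tool frame: the origin (TCP) lies midway between the tips of the shut fingers; the grasp point (between the pads) lies 19 mm behind it; z points along the fingers, y is the line along which they close (so a half turn about z gives the same grasp; the last joint's range is limited). The gripper opens to 85 mm and grips with 20 to 120 N. Pads are 22 mm wide; open, the fingers measure 114 mm over their backs; the gripper's body (76 mm by 85 mm) begins 54 mm behind the grasp point. The pads swing forward as they close: fully open they stand 13 mm farther back than shut.
Start: joints at [57.68, 21.807, 74.336, -0, 83.858, -12.336], TCP at [0.188, 0.517, 0.231] pointing down, gripper open.
Joint ranges: [-178.18, 178.18], [-50.72, 133.34], [12.68, 142.11], [-81.47, 261.47], [9.98, 163.14], [-165.26, 165.26]. Speed limits (degrees/s): [136.94, 136.94, 180, 180, 180, 180].

INTERFACE

Orientations are given as a 3x3 rotation matrix whose columns are the frame's x, y, z axes.
In Python, from rig import monitor, optics, close_job, models gives the robot as it stands.
- The arm moves only by the tool step_arm, never from a script. Its arguments are lists of equal length, an entry for each row: "fingers": the closure, from -1 (fully open) to 1 (shut); "travel": the shift along the tool's x, y, z scaled (see below), a list of three; "twist": the turn about the tool's z scaled (see below). In form: {"fingers": [fingers, ...], "travel": [[tx, ty, tz], ...], "twist": [twist, ...]}. A call has 1 to 10 rows; each row shifts and turns the commanded pose from where the row before left it, along the tool's axes as they then stand; what a row does not reach is not made up. The controller multiplies each number of a shift by 100 mm and each number of a turn by pi rad. A row lasts 1/8 s, in which the tool goes at most 62.5 mm and 10.7 degrees, less where a joint would pass 70% of its speed; a pose out of reach is approached as far as the arm can. A call with a number of a shift or a turn outside -1 to 1 is refused whole. A call with a gripper value outside its range is refused whole. The fingers move at their own pace and stop on an object; "force" is the grip in N (left out, the last holds). Time passes only in rows, so rows that do not move let the fingers close. It gives the time, the measured TCP pose, the force, the opening and the grip force at its end, in the units of the state.
- monitor.observe(): the state, without advancing time (a new reading comes with each control period).
- optics.get_image(name): name is "scene" or "top" or "wrist"; returns (picture, depth): 384x512x3 uint8, blue, green, red; 384x512 float32, m along the optical axis (not along the pixel's ray), 0 where there is no reading.
- optics.get_calibration(name): a dict with "vertical_fov" (degrees; the focal length in pixels is half the picture's height over the tangent of half this angle, whatever the lens; pixels are square), "cx", "cy" (the principal point, pixels), "world_from_camera" (4x4, takes a point from camera to world coordinates). Camera axes: x right, y up, looking along -z (the intrinsics and any distortion apply to the point x, -y, -z); pixel columns grow to the right and rows downward; lengths in m; the calibration is good to about 2 mm. The wrist camera is an equidistant fisheye: a pixel r from the principal point sees the ray r / f radians off the axis. A picture is of the moment at which its call begins: read the wrist's pose just before it. get_calibration takes no time and is no camera call; for the wrist camera it gives the pose at the moment of the call.
- close_job(): hands the job in; it is judged then, once.
Trained networks look in the newest picture that a camera, given by its name, has taken for a name from the list of things; names that differ only in an ending like _2 or _b are one class to them, and where a whole thing is asked for, a point or a joint stands for the part that bears it (a point fixed in the world has none). Each returns a list of dicts, best first, with "confidence" (0 to 1); they miss things now and then, are a little off and sometimes report something else, mostly with a low value. They report only what shows in the picture. A call takes as long as a camera call. They do not tell look-alikes from the thing itself.
- models.trace(camera, query): "mask" (384x512 bool, what is visible of it) and "point" ([column, row] in pixels, amid what is visible of it).
- models.landmark_of(camera, query): "point" ([column, row] in pixels: a listed point, or the origin of a listed thing).
The state is a dict: "time_s": time; "q": joint angles; "qvel": joint speeds; "joint_efforts": joint torques, N m; "position": TCP position; "tool_rot": TCP orientation; "ft_force": force on the tool from outside, world axes, zero at the start; "wrist_torque": the same for the moment, N m; "grip_width": finger opening in m; "gripper_force": force on a finger pad.
Only numpy, scipy, OpenCV 4.12 (cv2) and the standard library are available. Lean on these libraries where they do the work, as an engineer would, in place of code of your own. Each camera call takes 0.05 s, during which the arm holds its last target. There are 200 camera calls.

## Working session

There is one attempt and no reset: what is moved stays moved. The work goes in short steps, Python scripts to look and compute and a tool call to move; the robot and the scene stay as the last step left them, time stands still between calls to the robot, and variables do not carry over. Pictures are saved under pics/ and viewed, at most 10 in all, crops included, and the job is handed in when it is done.

Besides the shell and the picture viewer there is one more tool, called by a JSON object that holds its "name" and its "arguments", one argument or row to a line. step_arm: Moves the arm, as the interface text tells. Its arguments: {"type":"object","properties":{"fingers":{"type":"array","items":{"type":"number"}},"travel":{"type":"array","items":{"type":"array","items":{"type":"number"}}},"twist":{"type":"array","items":{"type":"number"}},"force":{"type":"number"}},"required":["fingers","travel","twist"]}

```bash
mkdir -p pics
cat > h.py <<'E'
import numpy as np, cv2
from rig import monitor, optics, close_job, models
def cam(name):
    c=optics.get_calibration(name); img,d=optics.get_image(name); return c,img,d
def world(c,d,px,wrist=False,z=None):
    """px Nx2 -> world; by depth, or by plane z"""
    px=np.atleast_2d(px).astype(float); H=384; f=H/2/np.tan(np.radians(c["vertical_fov"])/2)
    u=(px[:,0]-c["cx"])/f; v=(px[:,1]-c["cy"])/f
    if wrist:
        r=np.hypot(u,v); s=np.where(r>1e-9,np.tan(r)/np.maximum(r,1e-9),1); u=u*s; v=v*s
    ray=np.stack([u,-v,-np.ones_like(u)],1); T=np.array(c["world_from_camera"])
    if z is None:
        dd=d[px[:,1].round().astype(int),px[:,0].round().astype(int)]
        return (ray*dd[:,None])@T[:3,:3].T+T[:3,3]
    w=ray@T[:3,:3].T; t=(z-T[2,3])/w[:,2]; return T[:3,3]+w*t[:,None]
E
python3 - <<'E'
from h import *
np.set_printoptions(precision=4,suppress=True)
s=monitor.observe(); print(s)
ims=[]
for n in ["scene","top"]:
    c,img,d=cam(n); ims.append(img); cv2.imwrite(f"pics/{n}0.png",img); print(n,c)
    for q in ["vial_white","vial_block","vial_seated","vial_blue","oil_bottle","jar_lid"]:
        for r in models.trace(n,q)[:4]:
            m=r["mask"]; ys,xs=np.nonzero(m&(d>0)); P=world(c,d,np.stack([xs,ys],1))
            print(n,q,round(r["confidence"],2),np.round(r["point"]),len(xs),"med",np.median(P,0),"lo",np.percentile(P,3,0),"hi",np.percentile(P,97,0))
    for q in ["free_well","lid_knob","vial_white","vial_block"]:
        for r in models.landmark_of(n,q)[:3]: print(n,"LM",q,round(r["confidence"],2),np.round(r["point"],1))
E
```

```text
{'time_s': 0.0, 'q': array([ 57.6798,  21.8419,  74.3834,   0.0003,  83.8587, -12.3352]), 'qvel': array([-0.0071,  0.0745,  0.0092,  0.0784,  0.0493, -0.0233]), 'joint_efforts': array([ -0.0005, -44.8474, -23.128 ,  -0.0002,   0.0048,  -0.    ]), 'position': array([0.1878, 0.5166, 0.2307]), 'tool_rot': array([[-0.9398,  0.3418, -0.0008],
       [ 0.3418,  0.9398, -0.0012],
       [ 0.0003, -0.0014, -1.    ]]), 'ft_force': array([-0.7635, -0.4778, -0.3683]), 'wrist_torque': array([ 0.0188, -0.0054, -0.0887]), 'gripper_force': 0.0, 'grip_width': 0.08586438665113343}
scene {'vertical_fov': 53.08473604918546, 'cx': 262.47053751775303, 'cy': 189.69781223443664, 'world_from_camera': array([[ 0.9945,  0.0709, -0.0766,  0.3847],
       [-0.1035,  0.5713, -0.8142, -0.924 ],
       [-0.0139,  0.8176,  0.5756,  0.7582],
       [ 0.    ,  0.    ,  0.    ,  1.    ]])}
scene vial_white 0.71 [256. 237.] 175 med [ 0.4362 -0.1305  0.0393] lo [ 0.4252 -0.1351  0.0035] hi [ 0.448  -0.1133  0.064 ]
scene vial_block 0.79 [266. 324.] 600 med [ 0.4325 -0.3968  0.0188] lo [ 0.4151 -0.4291  0.0021] hi [ 0.44
[... 1714 characters left out ...]
  0.0617] lo [ 0.4021 -0.2104  0.0373] hi [ 0.4169 -0.1951  0.0666]
top vial_blue 0.44 [182. 180.] 123 med [0.4984 0.2683 0.0264] lo [0.4659 0.2537 0.0006] hi [0.55   0.3145 0.1022]
top oil_bottle 0.63 [181. 178.] 184 med [0.4915 0.2712 0.025 ] lo [ 0.4624  0.2547 -0.0028] hi [0.5512 0.3296 0.1111]
top jar_lid 0.64 [163. 168.] 1219 med [0.5247 0.3179 0.1186] lo [0.4687 0.2629 0.1006] hi [0.5873 0.3805 0.1615]
top LM free_well 0.76 [342.2 159.2]
top LM free_well 0.71 [358.8 195.8]
top LM lid_knob 0.77 [163.  167.3]
top LM lid_knob 0.19 [344.1 161.1]
top LM vial_white 0.5 [290.8 196.2]
top LM vial_block 0.68 [350.9 162.7]
top LM vial_block 0.62 [360.1 194.6]
top LM vial_block 0.6 [343.6 160.2]
```

Run:
```python
import cv2
s=cv2.imread("pics/scene0.png"); t=cv2.imread("pics/top0.png")
a=cv2.resize(s[100:340,180:380],None,fx=2.5,fy=2.5,interpolation=cv2.INTER_CUBIC)
cv2.imwrite("pics/a.png",a)
b=cv2.resize(t[130:230,130:390],None,fx=3,fy=3,interpolation=cv2.INTER_CUBIC)
cv2.imwrite("pics/b.png",b)
```

```text
(no output)
```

View pics/a.png

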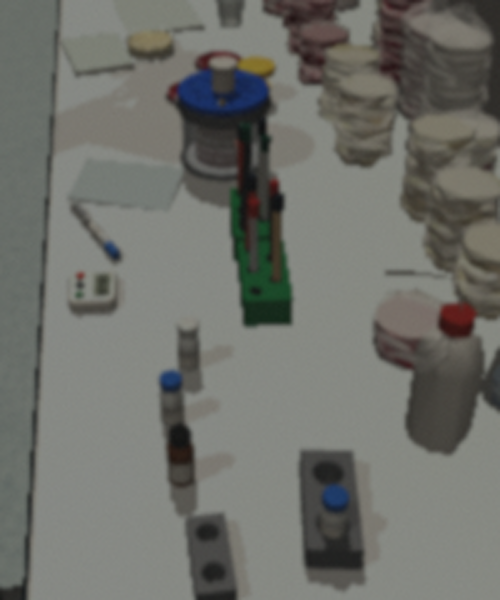

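View pics/b.png

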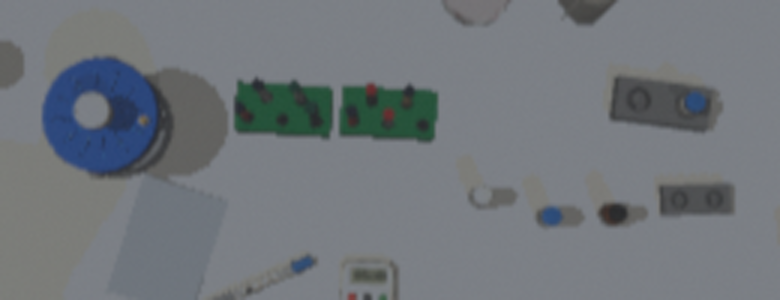

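View pics/scene0.png

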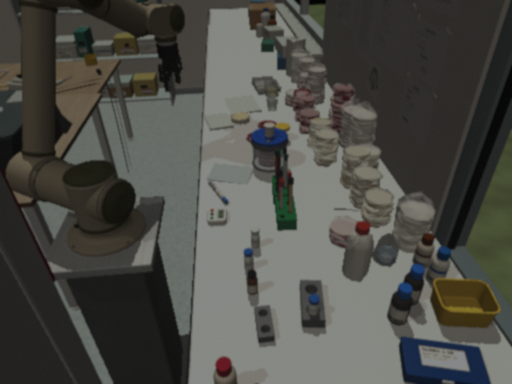

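The scene shows the white vial at about (255,237) px, nearest the rack, then the blue vial and the amber bottle. The larger block with the seated vial is at about (311,304). In the top picture its empty well is near (343,163), the white cap near (290,195) and the knob near (161,167).

Run:
```python
from h import *
np.set_printoptions(precision=4,suppress=True)
c=optics.get_calibration("top")
for n,p,z in [("white",(290.3,195.3),.062),("blue",(313.5,202),.062),("oil",(334.5,201),.066),("well",(343,163.3),.028),("seated",(361.7,164),.068),("knob",(161,166.7),.16),("lid",(163.3,168.3),.118)]: print(n,world(c,None,p,z=z))
s=monitor.observe(); w=optics.get_calibration("wrist")
T=np.array(w["world_from_camera"]); R=s["tool_rot"]; print(w, R.T@(T[:3,3]-s["position"]), R.T@T[:3,:3], s["time_s"])
```

```text
white [[ 0.434  -0.1221  0.062 ]]
blue [[ 0.4097 -0.2046  0.062 ]]
oil [[ 0.4127 -0.2787  0.066 ]]
well [[ 0.5522 -0.3194  0.028 ]]
seated [[ 0.5444 -0.3778  0.068 ]]
knob [[0.5276 0.319  0.16  ]]
lid [[0.5269 0.3204 0.118 ]]
{'vertical_fov': 65.70646984690485, 'cx': 255.7923274665917, 'cy': 190.9168761232941, 'world_from_camera': array([[ 0.3423, -0.9   , -0.27  ,  0.1177],
       [ 0.9396,  0.3278,  0.0985,  0.5412],
       [-0.0002, -0.2874,  0.9578,  0.372 ],
       [ 0.    ,  0.    ,  0.    ,  1.    ]])} [ 0.0743 -0.0012 -0.1406] [[-0.0006  0.9578  0.2874]
 [ 1.      0.0005  0.0003]
 [ 0.0002  0.2874 -0.9578]] 1.1
```

{"name": "step_arm", "arguments": {
  "fingers": [-1,-1,-1,-1,-1,-1,-1,-1,-1,-1],
  "travel": [
    [-0.375,-0.43,0.0],
    [-0.375,-0.43,0.0],
    [-0.375,-0.43,0.0],
    [-0.375,-0.43,0.0],
    [-0.375,-0.43,0.0],
    [-0.375,-0.43,0.0],
    [-0.375,-0.43,0.0],
    [-0.375,-0.43,0.05],
    [-0.375,-0.43,0.05],
    [-0.375,-0.43,0.05]
  ],
  "twist": [0,0,0,0,0,0,0,0,0,0]
}}

```text
time_s: 2.35
position: [0.3938, -0.0174, 0.2164]
tool_rot: [[-0.94, 0.342, 0.001], [0.342, 0.94, -0.0], [-0.001, 0.0, -1.0]]
ft_force: [0.1, 0.7, 0.2]
grip_width: 0.0854
gripper_force: 0.0
```

{"name": "step_arm", "arguments": {
  "fingers": [-1,-1,-1,-1,-1,-1,-1,-1,-1,-1],
  "travel": [
    [-0.375,-0.43,0.05],
    [-0.375,-0.43,0.05],
    [0,0,0],
    [0,0,0],
    [0,0,0],
    [0,0,0],
    [0,0,0],
    [0,0,0],
    [0,0,0],
    [0,0,0]
  ],
  "twist": [0,0,0.0555,0.0555,0.0555,0.0555,0.0555,0.0555,0.0555,0]
}}

```text
time_s: 3.6
position: [0.4345, -0.1219, 0.2064]
tool_rot: [[-0.003, 1.0, 0.0], [1.0, 0.003, -0.0], [-0.0, 0.0, -1.0]]
ft_force: [-0.2, -0.0, -0.2]
grip_width: 0.0856
gripper_force: 0.0
```

```bash
cat > look.py <<'E'
from h import *
import sys
np.set_printoptions(precision=4,suppress=True)
def look(tag,qs,lms=()):
    c,img,d=cam("wrist"); cv2.imwrite(f"pics/{tag}.png",cv2.resize(img,None,fx=1.5,fy=1.5)); np.savez(f"pics/{tag}.npz",d=d,img=img,T=np.array(c["world_from_camera"]))
    for q in qs:
        for r in models.trace("wrist",q)[:3]:
            ys,xs=np.nonzero(r["mask"]&(d>0))
            if len(xs)<5: continue
            P=world(c,d,np.stack([xs,ys],1),True)
            hi=np.percentile(P[:,2],95); t=P[P[:,2]>hi-.006]
            print(q,round(r["confidence"],2),np.round(r["point"]),len(xs),"lo",np.percentile(P,3,0),"hi",np.percentile(P,97,0),"topmid",(np.percentile(t,2,0)+np.percentile(t,98,0))/2,np.percentile(t,98,0)-np.percentile(t,2,0))
    for q,z in lms:
        for r in models.landmark_of("wrist",q)[:2]: print("LM",q,round(r["confidence"],2),np.round(r["point"],1),world(c,d,r["point"],True,z))
    return c,img,d
E
python3 - <<'E'
from look import *
look("w1",["vial_white","vial_block"],[("vial_white",0),("free_well",.028)])
print(monitor.observe()["time_s"])
E
```

```text
vial_white 0.9 [259. 174.] 633 lo [ 0.4243 -0.1314  0.0058] hi [ 0.446  -0.1103  0.0612] topmid [ 0.4352 -0.121   0.0595] [0.02   0.0209 0.004 ]
vial_block 0.68 [329. 306.] 1285 lo [ 0.5222 -0.359   0.001 ] hi [ 0.5651 -0.2863  0.0273] topmid [ 0.5422 -0.3229  0.0246] [0.0368 0.0723 0.006 ]
vial_block 0.64 [254. 319.] 272 lo [ 0.4135 -0.3514 -0.0004] hi [ 0.4483 -0.345   0.0192] topmid [ 0.4307 -0.2909  0.0818] [0.0355 0.1251 0.1357]
LM vial_white 0.68 [257.4 168.9] [[ 0.435  -0.1261  0.    ]]
LM vial_white 0.38 [339.6 309.2] [[ 0.5613 -0.3413  0.    ]]
LM free_well 0.74 [339.4 307.8] [[ 0.5502 -0.3151  0.028 ]]
LM free_well 0.6 [252.9 333.9] [[ 0.4295 -0.3601  0.028 ]]
3.85
```

View pics/w1.png

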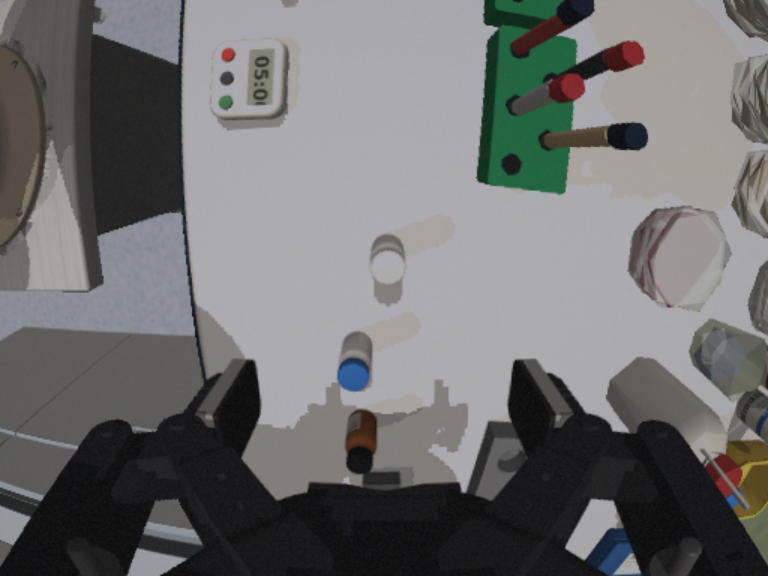

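The wrist picture shows the white cap at about (388,262) of 768x576, clear of its neighbours. The block's empty well is low right, half hidden by a finger. Wrist and top positions agree, so I'm descending.

{"name": "step_arm", "arguments": {
  "fingers": [-1,-1,-1,-1,-1,1,1,1,1,1],
  "travel": [
    [0.007,0.005,0.5],
    [0,0,0.5],
    [0,0,0.5],
    [0,0,0.3],
    [0,0,0],
    [0,0,0],
    [0,0,0],
    [0,0,0],
    [0,0,0],
    [0,0,0]
  ],
  "twist": [0,0,0,0,0,0,0,0,0,0],
  "force": 30
}}

```text
time_s: 5.1
position: [0.4354, -0.1214, 0.027]
tool_rot: [[-0.002, 1.0, 0.001], [1.0, 0.002, -0.001], [-0.001, 0.001, -1.0]]
ft_force: [-0.6, 0.3, 7.5]
grip_width: 0.0241
gripper_force: 30.9
```

{"name": "step_arm", "arguments": {
  "fingers": [1,1,1,1],
  "travel": [
    [0,0,-0.4],
    [0,0,-0.5],
    [0,0,-0.5],
    [0,0,-0.2]
  ],
  "twist": [0,0,0,0]
}}

```text
time_s: 5.6
position: [0.4355, -0.1214, 0.1891]
tool_rot: [[-0.002, 1.0, 0.004], [1.0, 0.002, -0.002], [-0.002, 0.004, -1.0]]
ft_force: [0.9, 0.8, -0.9]
grip_width: 0.024
gripper_force: 30.3
```

Run:
```python
from h import *
np.set_printoptions(precision=3,suppress=True)
for n in ["top","scene"]:
    c,img,d=cam(n); ys,xs=np.nonzero(d>0); P=world(c,d,np.stack([xs,ys],1))
    m=(P[:,0]>.5)&(P[:,0]<.72)&(P[:,1]>-.5)&(P[:,1]<-.15)&(P[:,2]>.08); Q=P[m]
    print(n,m.sum(), Q.min(0) if m.any() else 0,Q.max(0) if m.any() else 0)
```

```text
top 317 [ 0.625 -0.287  0.08 ] [ 0.712 -0.203  0.2  ]
scene 907 [ 0.627 -0.291  0.08 ] [ 0.714 -0.204  0.199]
```

{"name": "step_arm", "arguments": {
  "fingers": [1,1,1,1,1,1],
  "travel": [
    [-0.5,0.2,0],
    [-0.5,0.3,0],
    [-0.49,0.33,0],
    [-0.48,0.33,0],
    [0,0,0],
    [0,0,0]
  ],
  "twist": [0,0,0,0,0,0]
}}

```text
time_s: 6.45
position: [0.5507, -0.3173, 0.1847]
tool_rot: [[-0.002, 1.0, -0.002], [1.0, 0.002, 0.002], [0.002, -0.002, -1.0]]
ft_force: [-0.4, 0.5, -0.6]
grip_width: 0.0239
gripper_force: 30.3
```

Run:
```python
from look import *
s=monitor.observe(); print(s["time_s"],s["position"])
c,img,d=look("w2",["vial_white","vial_block","vial_seated"],[("free_well",.028),("vial_seated",.006),("vial_block",0)])
# block top: points at z 0.022..0.034 near
ys,xs=np.nonzero(d>0); P=world(c,d,np.stack([xs,ys],1),True)
m=(abs(P[:,2]-.028)<.004)&(abs(P[:,0]-.55)<.05)&(abs(P[:,1]+.35)<.09); Q=P[m]
print(m.sum(),Q.min(0),Q.max(0)); print(cv2.minAreaRect((Q[:,:2]*1000).astype(np.float32)))
# well interior: points below 0.02 inside block
m=(P[:,2]<.02)&(P[:,2]>.002)&(np.hypot(P[:,0]-.552,P[:,1]+.318)<.018); print("well pts",m.sum(),P[m].mean(0),P[m].min(0),P[m].max(0))
# held vial
m=(P[:,2]>.12)&(np.hypot(P[:,0]-s["position"][0],P[:,1]-s["position"][1])<.02)&(P[:,2]<s["position"][2]+.04); print("held",m.sum(),np.percentile(P[m],2,0),np.percentile(P[m],98,0))
```

```text
6.45 [ 0.5507 -0.3173  0.1847]
vial_white 0.69 [257. 261.] 3965 lo [ 0.5386 -0.3258  0.1655] hi [ 0.5593 -0.3055  0.219 ] topmid [ 0.5486 -0.3169  0.2164] [0.0207 0.0209 0.0057]
vial_white 0.25 [258. 182.] 3540 lo [ 0.5245 -0.3654  0.0031] hi [ 0.5782 -0.2889  0.0274] topmid [ 0.5512 -0.3306  0.0257] [0.0561 0.0816 0.0038]
vial_block 0.96 [159. 228.] 2251 lo [ 0.4148 -0.4253  0.0013] hi [ 0.4505 -0.3461  0.019 ] topmid [ 0.4321 -0.3866  0.0165] [0.0362 0.0804 0.0055]
vial_block 0.89 [257. 179.] 3434 lo [ 0.5249 -0.3625  0.0032] hi [ 0.5782 -0.289   0.0273] topmid [ 0.5516 -0.3289  0.0256] [0.0553 0.079  0.0037]
LM free_well 0.66 [261.2 176.9] [[ 0.5545 -0.3187  0.028 ]]
LM free_well 0.61 [157.  216.2] [[ 0.4386 -0.3633  0.028 ]]
LM vial_block 0.63 [258.1 194.1] [[ 0.5515 -0.3459  0.    ]]
LM vial_block 0.63 [161.9 223.6] [[ 0.4335 -0.3841  0.    ]]
2773 [ 0.5194 -0.3899  0.024 ] [ 0.583  -0.2858  0.0282]
((550.2819213867188, -340.9980163574219), (104.06880187988281, 52.30162048339844), 81.77680206298828)
well pts 497 [ 0.5539 -0.3206  0.0058] [ 0.5402 -0.3308  0.0021] [ 0.5676 -0.3074  0.0198]
held 5765 [ 0.5348 -0.3273  0.1638] [ 0.5667 -0.3054  0.2214]
```

View pics/w2.png

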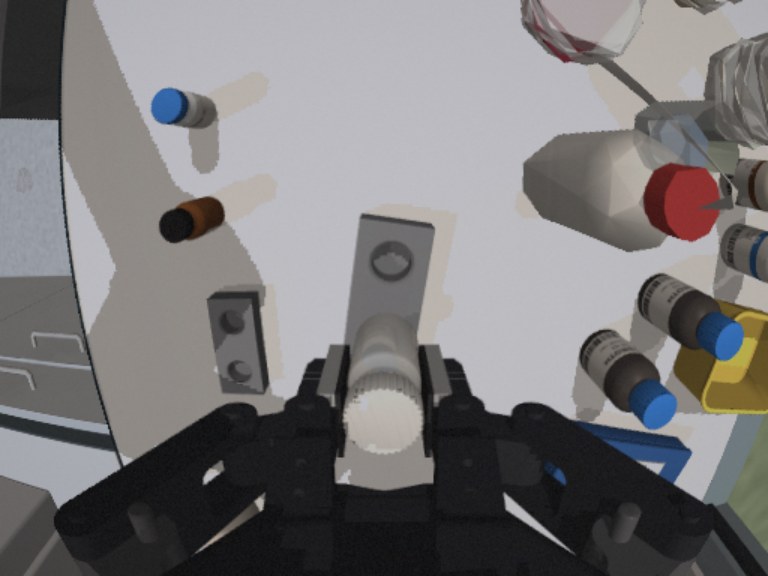

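Run:
```python
from h import *
from scipy.optimize import least_squares
np.set_printoptions(precision=4,suppress=True)
z=np.load("pics/w2.npz"); d=z["d"]; img=z["img"]; c=optics.get_calibration("wrist"); c["world_from_camera"]=z["T"]
# rectify plane z=.028 to 0.25 mm grid around the well
f=192/np.tan(np.radians(c["vertical_fov"])/2); T=z["T"]
def proj(P):
    p=(P-T[:3,3])@T[:3,:3]; x,y,w=p[...,0],-p[...,1],-p[...,2]; r=np.hypot(x,y); th=np.arctan2(r,w); k=f*th/np.maximum(r,1e-9)
    return np.stack([c["cx"]+x*k,c["cy"]+y*k],-1)
def rect(cx,cy,zz,h=.04,st=.0002):
    g=np.arange(-h,h,st); X,Y=np.meshgrid(cx+g,cy-g); m=proj(np.stack([X,Y,np.full_like(X,zz)],-1)).astype(np.float32)
    return cv2.remap(img,m[...,0],m[...,1],cv2.INTER_CUBIC)
a=rect(.553,-.318,.028); b=rect(.5507,-.3173,.2197,.03,.00015)
cv2.imwrite("pics/rect.png",np.hstack([a,b]))
```

```text
(no output)
```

View pics/rect.png

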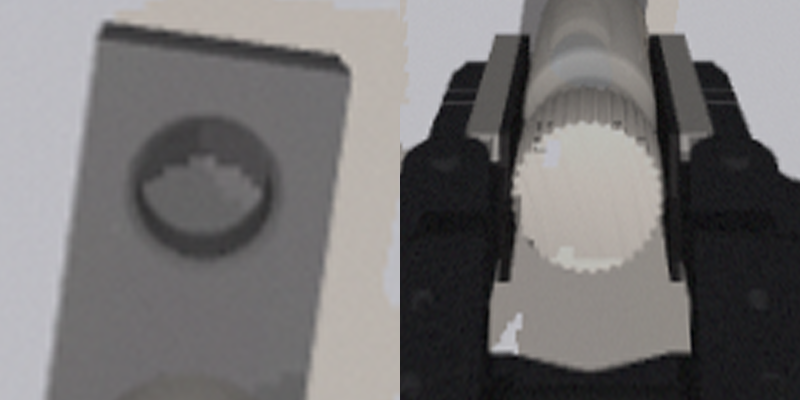

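The well mouth shows clearly at about (261,175) px. In the same picture the held cap and both fingers sit about 1.6 mm off the TCP, so the wrist camera has a bias. I'll look again after a half turn so that it cancels.

{"name": "step_arm", "arguments": {
  "fingers": [1,1,1,1,1,1,1,1,1,1],
  "travel": [
    [0,0,0],
    [0,0,0],
    [0,0,0],
    [0,0,0],
    [0,0,0],
    [0,0,0],
    [0,0,0],
    [0,0,0],
    [0,0,0],
    [0,0,0]
  ],
  "twist": [0.0588,0.0588,0.0588,0.0588,0.0588,0.0588,0.0588,0.0588,0.0588,0.0588]
}}

```text
time_s: 8.05
position: [0.5512, -0.3177, 0.1865]
tool_rot: [[0.961, -0.277, 0.0], [-0.277, -0.961, -0.0], [0.0, 0.0, -1.0]]
ft_force: [-0.1, -0.6, -0.9]
grip_width: 0.0239
gripper_force: 30.4
```

{"name": "step_arm", "arguments": {
  "fingers": [1,1,1,1,1,1,1,1,1],
  "travel": [
    [0,0,0],
    [0,0,0],
    [0,0,0],
    [0,0,0],
    [0,0,0],
    [0,0,0],
    [0,0,0],
    [0,0,0],
    [0,0,0]
  ],
  "twist": [0.0588,0.0588,0.0588,0.0588,0.0588,0.0588,0.0588,0,0]
}}

```text
time_s: 9.18
position: [0.5513, -0.3179, 0.1864]
tool_rot: [[0.006, -1.0, 0.0], [-1.0, -0.006, -0.0], [0.0, -0.0, -1.0]]
ft_force: [0.8, 0.9, -0.6]
grip_width: 0.0243
gripper_force: 30.4
```

```bash
cat > rim.py <<'E'
from h import *
from scipy.optimize import least_squares
from scipy.ndimage import map_coordinates, gaussian_filter1d
np.set_printoptions(precision=4,suppress=True)
def projector(c,T):
    f=192/np.tan(np.radians(c["vertical_fov"])/2)
    def proj(P):
        p=(P-T[:3,3])@T[:3,:3]; x,y,w=p[...,0],-p[...,1],-p[...,2]; r=np.hypot(x,y); th=np.arctan2(r,w); k=f*th/np.maximum(r,1e-9)
        return np.stack([c["cx"]+x*k,c["cy"]+y*k],-1)
    return proj
def radial(c,T,img,x0,y0,z,r0,r1,sign,angs):
    """strongest outward step (sign: +1 dark->bright) along radial lines; returns edge pts and robust circle fit"""
    g=cv2.cvtColor(img,cv2.COLOR_BGR2GRAY).astype(float); proj=projector(c,T); rr=np.arange(r0,r1,.0001); out=[]
    for a in angs:
        P=np.stack([x0+rr*np.cos(a),y0+rr*np.sin(a),np.full_like(rr,z)],-1); uv=proj(P)
        v=gaussian_filter1d(map_coordinates(g,[uv[:,1],uv[:,0]],order=1),6); dv=sign*np.gradient(v); k=dv.argmax()
        if dv[k]>.05: out.append(P[k,:2])
    out=np.array(out)
    s=least_squares(lambda p:np.hypot(out[:,0]-p[0],out[:,1]-p[1])-p[2],[x0,y0,(r0+r1)/2],loss="soft_l1",f_scale=.0005)
    return out,s.x
E
cat > m.py <<'E'
from rim import *
import sys
def meas(tag,x0,y0,tx,ty,tz):
    z=np.load(f"pics/{tag}.npz"); c=optics.get_calibration("wrist"); A=np.arange(0,2*np.pi,np.pi/36)
    p=np.array([x0,y0])
    for i in range(3):
        o,s=radial(c,z["T"],z["img"],p[0],p[1],.028,.0115,.0175,1,A); p=s[:2]
    print(tag,"rim",s,"n",len(o),"res",np.std(np.hypot(*(o-s[:2]).T)-s[2]))
    d=z["d"]; ys,xs=np.nonzero(d>0); P=world(c|{"world_from_camera":z["T"]},d,np.stack([xs,ys],1),True)
    Q=P[(abs(P[:,2]-tz-.035)<.003)&(np.hypot(P[:,0]-tx,P[:,1]-ty)<.016)]
    print(" cap",cv2.minEnclosingCircle((Q[:,:2]*1000).astype(np.float32)),len(Q))
    Q=P[(abs(P[:,2]-.0265)<.003)&(abs(P[:,0]-.55)<.05)&(abs(P[:,1]+.35)<.09)]
    print(" blocktop",cv2.minAreaRect((Q[:,:2]*1000).astype(np.float32)))
E
python3 - <<'E'
from look import *; from m import meas
s=monitor.observe(); print(s["time_s"],s["position"],s["q"])
look("w3",[],[("free_well",.028)])
meas("w2",.5536,-.3154,.5507,-.3173,.1847); meas("w3",.5536,-.3174,*s["position"])
E
```

```text
9.175 [ 0.5513 -0.3179  0.1864] [-40.6071  32.3707  63.7466  -0.0024  83.8743 139.0214]
LM free_well 0.88 [251.6 180.1] [[ 0.5542 -0.3139  0.028 ]]
LM free_well 0.65 [362.3 133.3] [[ 0.4386 -0.3659  0.028 ]]
w2 rim [ 0.5538 -0.3152  0.0145] n 72 res 0.0003621156792793092
 cap ((550.6011352539062, -317.1706237792969), 15.935725212097168) 2273
 blocktop ((550.2819213867188, -340.9980163574219), (104.06880187988281, 52.30162048339844), 81.77680206298828)
w3 rim [ 0.5535 -0.3182  0.0153] n 72 res 0.0006765620595203389
 cap ((551.1197509765625, -318.13372802734375), 15.92908763885498) 2236
 blocktop ((549.8468017578125, -347.1085205078125), (116.3066635131836, 52.34325408935547), 81.53282165527344)
```

View pics/w3.png

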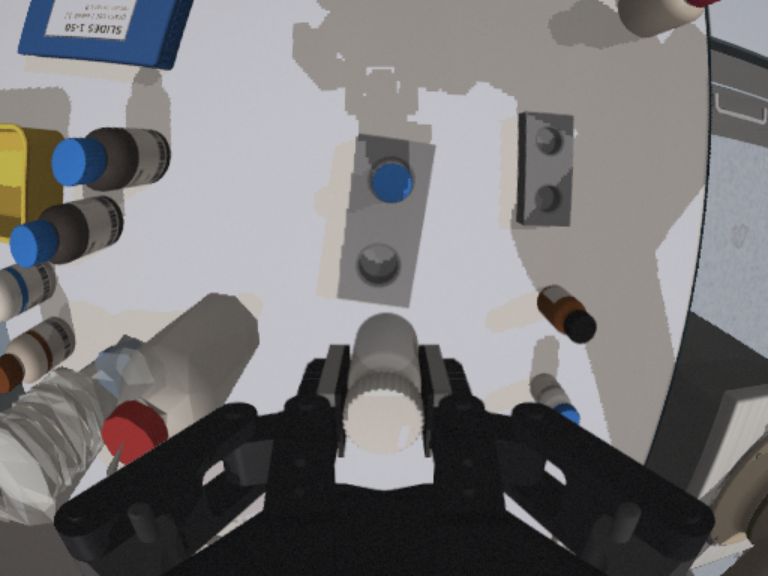

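Run:
```python
from rim import *
for tag,t in [("w2",(.5507,-.3173,.1847)),("w3",(.5513,-.3179,.1864))]:
    z=np.load(f"pics/{tag}.npz"); c=optics.get_calibration("wrist")|{"world_from_camera":z["T"]}; d=z["d"]
    g=z["img"].astype(int); ys,xs=np.nonzero((d>0)&(g.min(2)>120)); P=world(c,d,np.stack([xs,ys],1),True)
    for dz in [.0015]:
        m=(P[:,2]>t[2]+.028)&(P[:,2]<t[2]+.04)&(np.hypot(P[:,0]-t[0],P[:,1]-t[1])<.0145); zt=np.median(P[m,2][P[m,2]>np.percentile(P[m,2],50)])
        Q=P[m&(abs(P[:,2]-zt)<dz)]; lo,hi=Q.min(0),Q.max(0)
        print(tag,"ztop-tcp",zt-t[2],len(Q),"mid-tcp",((lo+hi)/2)[:2]-t[:2],"size",(hi-lo)[:2],"median",np.median(Q,0)[:2]-t[:2])
```

```text
w2 ztop-tcp 0.03375622936727843 1763 mid-tcp [-0.0019 -0.0003] size [0.0225 0.024 ] median [-0.0019  0.0003]
w3 ztop-tcp 0.03363300075846809 1722 mid-tcp [-0.0012 -0.0006] size [0.0228 0.0239] median [-0.0013 -0.0013]
```

Run:
```python
from rim import *
s=monitor.observe(); R3=s["tool_rot"]; print(s["position"])
R2=np.array([[-.002,1,-.002],[1,.002,.002],[.002,-.002,-1]])
for tag,t,R in [("w2",(.5507,-.3173,.1847),R2),("w3",(.5513,-.3179,.1864),R3)]:
    z=np.load(f"pics/{tag}.npz"); T=z["T"]; print(tag,R.T@(T[:3,3]-t)); print(R.T@T[:3,:3])
    c=optics.get_calibration("wrist")|{"world_from_camera":T}; d=z["d"]; ys,xs=np.nonzero(d>0); P=world(c,d,np.stack([xs,ys],1),True)
    # finger pads: nearest points on each side at z between tcp and tcp+.03
    m=(P[:,2]>t[2]+.001)&(P[:,2]<t[2]+.02)&(abs(P[:,1]-t[1])<.02); x=P[m,0]-t[0]
    g=cv2.cvtColor(z["img"],cv2.COLOR_BGR2GRAY)[ys,xs][m]
    h,e=np.histogram(x*1000,bins=np.arange(-30,31,2)); print(dict(zip(e.astype(int),h)))
    # bench height bias
    print("bench z",np.median(P[(abs(P[:,2])<.01)&(np.hypot(P[:,0]-.5,P[:,1]+.3)<.12),2]))
```

```text
[ 0.5513 -0.3179  0.1864]
w2 [ 0.0722 -0.0017 -0.1407]
[[-0.001   0.958   0.2867]
 [ 1.      0.0012 -0.0005]
 [-0.0009  0.2867 -0.958 ]]
{np.int64(-30): np.int64(0), np.int64(-28): np.int64(28), np.int64(-26): np.int64(55), np.int64(-24): np.int64(60), np.int64(-22): np.int64(20), np.int64(-20): np.int64(64), np.int64(-18): np.int64(68), np.int64(-16): np.int64(65), np.int64(-14): np.int64(117), np.int64(-12): np.int64(75), np.int64(-10): np.int64(82), np.int64(-8): np.int64(83), np.int64(-6): np.int64(85), np.int64(-4): np.int64(94), np.int64(-2): np.int64(95), np.int64(0): np.int64(86), np.int64(2): np.int64(86), np.int64(4): np.int64(83), np.int64(6): np.int64(82), np.int64(8): np.int64(83), np.int64(10): np.int64(131), np.int64(12): np.int64(64), np.int64(14): np.int64(65), np.int64(16): np.int64(35), np.int64(18): np.int64(49), np.int64(20): np.int64(61), np.int64(22): np.int64(46), np.int64(24): np.int64(1), np.int64(26): np.int64(0), np.int64(28): np.int64(0)}
bench z -0.001968907828262423
w3 [ 0.0734  0.0017 -0.1407]
[[ 0.0008  0.9583  0.2857]
 [ 1.     -0.0011  0.0008]
 [ 0.
[... 198 characters left out ...]
p.int64(-18): np.int64(65), np.int64(-16): np.int64(69), np.int64(-14): np.int64(135), np.int64(-12): np.int64(81), np.int64(-10): np.int64(85), np.int64(-8): np.int64(86), np.int64(-6): np.int64(101), np.int64(-4): np.int64(88), np.int64(-2): np.int64(85), np.int64(0): np.int64(85), np.int64(2): np.int64(89), np.int64(4): np.int64(85), np.int64(6): np.int64(77), np.int64(8): np.int64(60), np.int64(10): np.int64(126), np.int64(12): np.int64(70), np.int64(14): np.int64(64), np.int64(16): np.int64(31), np.int64(18): np.int64(51), np.int64(20): np.int64(57), np.int64(22): np.int64(48), np.int64(24): np.int64(3), np.int64(26): np.int64(0), np.int64(28): np.int64(0)}
bench z -0.002034824848048733
```

The camera's offset flips with the tool, so its error is fixed in world axes at about (-1.7, -0.6, -2.0) mm. Corrected, the well is at (0.5555, -0.3163) and the vial is centred on the TCP.

{"name": "step_arm", "arguments": {
  "fingers": [1,1,1,1,1,1],
  "travel": [
    [-0.016,-0.042,0.3],
    [0,0,0.5],
    [0,0,0.4],
    [0,0,0.06],
    [0,0,0],
    [0,0,0]
  ],
  "twist": [0,0,0,0,0,0]
}}

```text
time_s: 10.02
position: [0.5562, -0.317, 0.0623]
tool_rot: [[0.003, -1.0, 0.003], [-1.0, -0.003, -0.002], [0.002, -0.003, -1.0]]
ft_force: [0.0, -0.2, -0.7]
grip_width: 0.024
gripper_force: 30.4
```

{"name": "step_arm", "arguments": {
  "fingers": [1,1,1,1,1],
  "travel": [
    [-0.005,0.005,0],
    [0,0,0.05],
    [0,0,0.05],
    [0,0,0.03],
    [0,0,0]
  ],
  "twist": [0,0,0,0,0]
}}

```text
time_s: 10.65
position: [0.5549, -0.3158, 0.0469]
tool_rot: [[0.003, -1.0, -0.0], [-1.0, -0.003, 0.0], [-0.0, 0.0, -1.0]]
ft_force: [-0.3, -0.5, 0.2]
grip_width: 0.024
gripper_force: 30.4
```

{"name": "step_arm", "arguments": {
  "fingers": [1,1,1,1,1],
  "travel": [
    [0,0,0.05],
    [0,0,0.05],
    [0,0,0.02],
    [0,0,0.01],
    [0,0,0]
  ],
  "twist": [0,0,0,0,0]
}}

```text
time_s: 11.28
position: [0.555, -0.3159, 0.0343]
tool_rot: [[0.003, -1.0, -0.0], [-1.0, -0.003, 0.0], [-0.0, 0.0, -1.0]]
ft_force: [-0.0, -0.0, 0.6]
grip_width: 0.0239
gripper_force: 30.4
```

{"name": "step_arm", "arguments": {
  "fingers": [1,1,1],
  "travel": [
    [0,0,0.01],
    [0,0,0.005],
    [0,0,0]
  ],
  "twist": [0,0,0]
}}

```text
time_s: 11.65
position: [0.555, -0.3159, 0.0331]
tool_rot: [[0.003, -1.0, 0.0], [-1.0, -0.003, -0.0], [0.0, -0.0, -1.0]]
ft_force: [0.1, 0.4, 2.3]
grip_width: 0.0244
gripper_force: 30.7
```

{"name": "step_arm", "arguments": {
  "fingers": [-0.2,-0.2,-0.2,-0.2,-0.2,-0.2,-0.2,-0.2],
  "travel": [
    [0,0,0],
    [0,0,0],
    [0,0,0],
    [0,0,-0.1],
    [0,0,-0.3],
    [0,0,-0.5],
    [0,0,-0.5],
    [0,0,-0.1]
  ],
  "twist": [0,0,0,0,0,0,0,0]
}}

```text
time_s: 12.65
position: [0.5559, -0.3165, 0.1874]
tool_rot: [[0.003, -1.0, 0.006], [-1.0, -0.003, -0.005], [0.005, -0.006, -1.0]]
ft_force: [0.6, -0.7, -0.3]
grip_width: 0.0511
gripper_force: 0.0
```

Run:
```python
from look import *
s=monitor.observe(); print(s["time_s"],s["position"],s["q"],s["grip_width"])
B=np.array([.0017,.0006,.002])
c,img,d=look("w4",["vial_white","vial_seated"])
print(np.round((s["tool_rot"].T@(np.array(c["world_from_camera"])[:3,3]-s["position"])),4))
```

```text
12.65 [ 0.5559 -0.3165  0.1874] [-40.2376  32.4823  63.3705  -0.0001  83.7189 139.5943] 0.051096263804648316
vial_white 0.82 [260. 179.] 761 lo [ 0.5422 -0.3293  0.0218] hi [ 0.5639 -0.3075  0.0672] topmid [ 0.5531 -0.3176  0.065 ] [0.0203 0.0215 0.0049]
vial_seated 0.62 [265. 121.] 599 lo [ 0.535  -0.387   0.0258] hi [ 0.5568 -0.3657  0.0676] topmid [ 0.5459 -0.3767  0.0662] [0.0219 0.0204 0.003 ]
[ 0.0735  0.0018 -0.1406]
```

View pics/w4.png

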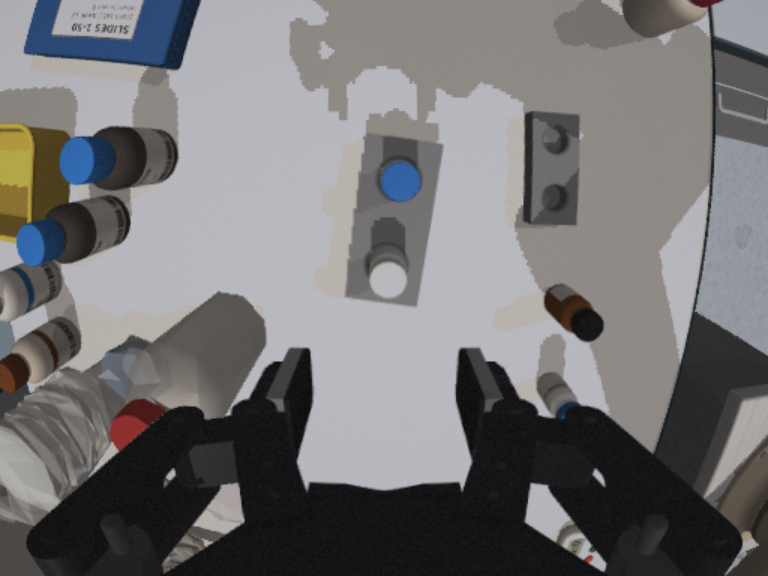

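The vial is home and upright: its cap at about (388,278) stands level with the seated vial's. Next I'll turn back half a turn while rising, then go to the jar.

{"name": "step_arm", "arguments": {
  "fingers": [-0.2,-0.2,-0.2,-0.2,-0.2,-0.2,-0.2,-0.2,-0.2,-0.2],
  "travel": [
    [0,0,-0.2],
    [0,0,-0.2],
    [0,0,-0.2],
    [0,0,-0.2],
    [0,0,0],
    [0,0,0],
    [0,0,0],
    [0,0,0],
    [0,0,0],
    [0,0,0]
  ],
  "twist": [-0.0588,-0.0588,-0.0588,-0.0588,-0.0588,-0.0588,-0.0588,-0.0588,-0.0588,-0.0588]
}}

```text
time_s: 14.05
position: [0.5547, -0.3157, 0.2607]
tool_rot: [[0.96, 0.281, -0.003], [0.281, -0.96, 0.002], [-0.002, -0.003, -1.0]]
ft_force: [-0.3, -0.1, -0.4]
grip_width: 0.0512
gripper_force: 0.0
```

{"name": "step_arm", "arguments": {
  "fingers": [-0.2,-0.2,-0.2,-0.2,-0.2,-0.2,-0.2,-0.2],
  "travel": [
    [0,0,0],
    [0,0,0],
    [0,0,0],
    [0,0,0],
    [0,0,0],
    [0,0,0],
    [0,0,0],
    [0,0,0]
  ],
  "twist": [-0.0588,-0.0588,-0.0588,-0.0588,-0.0588,-0.0588,-0.0588,0]
}}

```text
time_s: 15.05
position: [0.5548, -0.3157, 0.2611]
tool_rot: [[0.0, 1.0, -0.002], [1.0, -0.0, 0.002], [0.002, -0.002, -1.0]]
ft_force: [-0.4, 0.8, 0.5]
grip_width: 0.0513
gripper_force: 0.0
```

Run:
```python
from h import *
np.set_printoptions(precision=3,suppress=True)
s=monitor.observe(); print(s["time_s"],s["position"],s["tool_rot"],s["q"])
c,img,d=cam("top"); ys,xs=np.nonzero(d>0); P=world(c,d,np.stack([xs,ys],1))
for n,x0,x1,y0,y1 in [("rack",.45,.65,-.12,.22),("pathbox",.38,.47,-.3,.3),("lid",.44,.62,.24,.40)]:
    m=(P[:,0]>x0)&(P[:,0]<x1)&(P[:,1]>y0)&(P[:,1]<y1)&(P[:,2]>.05); Q=P[m]; print(n,m.sum(),Q.min(0),Q.max(0))
Q=Q[(Q[:,2]>.125)&(Q[:,2]<.15)]; print("lid stuff",np.c_[Q][::3])
```

```text
15.05 [ 0.555 -0.316  0.261] [[ 0.     1.    -0.002]
 [ 1.    -0.     0.002]
 [ 0.002 -0.002 -1.   ]] [-40.251  30.239  55.323   0.001  94.617 -40.239]
rack 196 [ 0.512 -0.069  0.05 ] [0.575 0.166 0.197]
pathbox 2744 [ 0.38  -0.3    0.094] [0.47  0.297 0.654]
lid 1231 [0.457 0.251 0.051] [0.598 0.388 0.167]
lid stuff [[0.579 0.299 0.127]
 [0.534 0.364 0.127]
 [0.53  0.282 0.127]
 [0.523 0.282 0.125]
 [0.52  0.271 0.126]
 [0.516 0.271 0.126]
 [0.513 0.316 0.126]
 [0.502 0.305 0.129]
 [0.475 0.299 0.125]
 [0.468 0.295 0.126]]
```

{"name": "step_arm", "arguments": {
  "fingers": [-0.2,-0.2,-0.2,-0.2,-0.2,-0.2,-0.2,-0.2,-0.2,-0.2],
  "travel": [
    [0.58,-0.08,-0.05],
    [0.58,-0.08,-0.05],
    [0.58,-0.08,0],
    [0.58,-0.08,0],
    [0.58,-0.08,0],
    [0.58,0.03,0],
    [0.58,0.03,0],
    [0.58,0.03,0],
    [0.58,0.03,0],
    [0.58,0.03,0]
  ],
  "twist": [0,0,0,0,0,0,0,0,0,0]
}}

```text
time_s: 16.35
position: [0.5289, 0.266, 0.2723]
tool_rot: [[0.003, 1.0, -0.001], [1.0, -0.003, -0.0], [-0.0, -0.001, -1.0]]
ft_force: [0.6, -0.3, -1.2]
grip_width: 0.0511
gripper_force: 0.0
```

{"name": "step_arm", "arguments": {
  "fingers": [-0.6,-0.6,-0.6,-0.6],
  "travel": [
    [0.58,0,0],
    [0,0,0],
    [0,0,0],
    [0,0,0]
  ],
  "twist": [0,0,0,0]
}}

```text
time_s: 16.85
position: [0.5293, 0.3209, 0.2729]
tool_rot: [[0.001, 1.0, -0.0], [1.0, -0.001, -0.0], [-0.0, -0.0, -1.0]]
ft_force: [0.6, -0.5, 0.6]
grip_width: 0.0686
gripper_force: 0.0
```

Run:
```python
from look import *
s=monitor.observe(); print(s["time_s"],s["position"],s["tool_rot"],s["grip_width"])
c,img,d=look("w5",["jar_lid"],[("lid_knob",.144)])
T=np.array(c["world_from_camera"]); print("camtool",s["tool_rot"].T@(T[:3,3]-s["position"]))
ys,xs=np.nonzero(d>0); P=world(c,d,np.stack([xs,ys],1),True)+[.0017,.0006,.002]
for n,z0,z1,r in [("head",.157,.164,.03),("flange",.115,.121,.08)]:
    Q=P[(P[:,2]>z0)&(P[:,2]<z1)&(np.hypot(P[:,0]-.53,P[:,1]-.322)<r)]
    h=cv2.convexHull((Q[:,:2]*1000).astype(np.float32))
    print(n,len(Q),Q.min(0),Q.max(0),(Q.min(0)+Q.max(0))/2,cv2.minEnclosingCircle(h))
m=(P[:,2]>.126)&(P[:,2]<.3)&(np.hypot(P[:,0]-.53,P[:,1]-.322)<.075)&(np.hypot(P[:,0]-.53,P[:,1]-.322)>.026); print("lid other",m.sum(),P[m][:: max(1,m.sum()//8)])
```

```text
16.85 [0.5293 0.3209 0.2729] [[ 0.0013  1.     -0.0002]
 [ 1.     -0.0013 -0.0002]
 [-0.0002 -0.0002 -1.    ]] 0.06860833051145512
jar_lid 0.73 [255. 168.] 12261 lo [0.4711 0.2679 0.1151] hi [0.5844 0.3807 0.1588] topmid [0.5275 0.324  0.1576] [0.0366 0.0359 0.0042]
LM lid_knob 0.57 [257.3 179.3] [[0.5292 0.3238 0.144 ]]
camtool [ 0.0722 -0.0018 -0.1406]
head 1574 [0.5089 0.3045 0.157 ] [0.5494 0.3441 0.1626] [0.5292 0.3243 0.1598] ((529.2534790039062, 324.30584716796875), 20.752044677734375)
flange 10515 [0.4627 0.2584 0.1151] [0.5957 0.3891 0.121 ] [0.5292 0.3238 0.118 ] ((529.2512817382812, 324.0781555175781), 66.75439453125)
lid other 1412 [[0.5202 0.2752 0.1261]
 [0.5691 0.3316 0.2893]
 [0.4948 0.3313 0.2934]
 [0.495  0.3256 0.2853]
 [0.5634 0.3242 0.2862]
 [0.4837 0.3281 0.2992]
 [0.4948 0.3246 0.2987]
 [0.4954 0.3189 0.2975]
 [0.4949 0.3098 0.2978]]
```

View pics/w5.png

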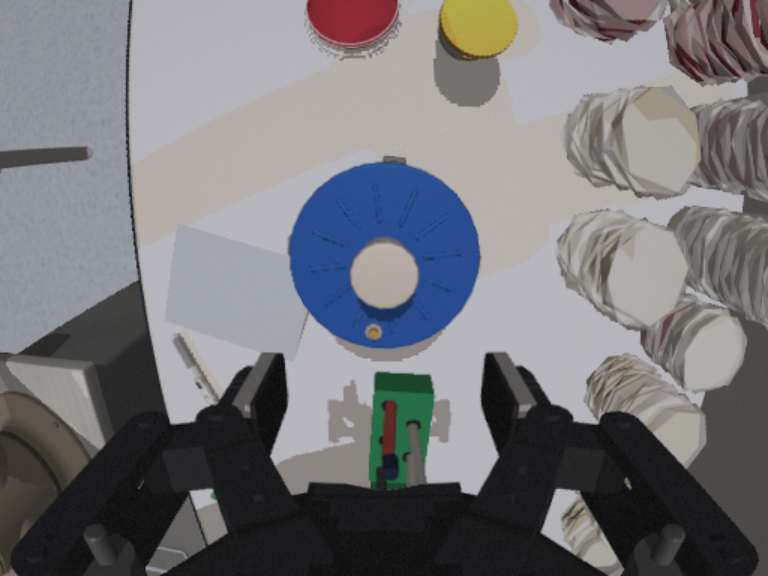

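The knob at about (385,272) sits centred on the blue flange, and head and flange centres agree at (0.529, 0.324). The small brass vent at (373,331) is clear of the fingers, so I'm descending to grip.

{"name": "step_arm", "arguments": {
  "fingers": [-0.6,-0.6,-0.6,-0.6,-0.6,-0.6],
  "travel": [
    [0.033,0,0.4],
    [0,0,0.5],
    [0,0,0.4],
    [0,0,0.2],
    [0,0,0],
    [0,0,0]
  ],
  "twist": [0,0,0,0,0,0]
}}

```text
time_s: 17.75
position: [0.5297, 0.3254, 0.1241]
tool_rot: [[-0.001, 1.0, 0.002], [1.0, 0.001, 0.001], [0.001, 0.002, -1.0]]
ft_force: [0.5, 0.3, -0.1]
grip_width: 0.0688
gripper_force: 0.0
```

{"name": "step_arm", "arguments": {
  "fingers": [1,1,1,1,1,1],
  "travel": [
    [0,0,0],
    [0,0,0],
    [0,0,0],
    [0,0,0],
    [0,0,0],
    [0,0,0]
  ],
  "twist": [0,0,0,0,0,0],
  "force": 80
}}

```text
time_s: 18.5
position: [0.5294, 0.3255, 0.1242]
tool_rot: [[-0.001, 1.0, 0.002], [1.0, 0.001, 0.001], [0.001, 0.002, -1.0]]
ft_force: [-0.7, -0.0, 5.8]
grip_width: 0.0395
gripper_force: 79.5
```

Opening reads 39.5 mm, which fits the 42 mm head rather than the 34 mm stem. I'll regrip a little lower.

{"name": "step_arm", "arguments": {
  "fingers": [-0.5,-0.5,-0.5,-0.5,-0.5,-0.5],
  "travel": [
    [0,0,0],
    [0,0,0],
    [0,0,0],
    [-0.01,0,0.04],
    [0,0,0],
    [0,0,0]
  ],
  "twist": [0,0,0,0,0,0]
}}

```text
time_s: 19.25
position: [0.529, 0.3244, 0.1187]
tool_rot: [[-0.001, 1.0, -0.0], [1.0, 0.001, -0.0], [-0.0, -0.0, -1.0]]
ft_force: [-0.3, 0.0, 0.4]
grip_width: 0.0638
gripper_force: 0.0
```

{"name": "step_arm", "arguments": {
  "fingers": [1,1,1,1,1,1],
  "travel": [
    [0,0,0],
    [0,0,0],
    [0,0,0],
    [0,0,0],
    [0,0,0],
    [0,0,0]
  ],
  "twist": [0,0,0,0,0,0],
  "force": 60
}}

```text
time_s: 20.0
position: [0.5292, 0.3245, 0.1192]
tool_rot: [[-0.002, 1.0, 0.001], [1.0, 0.002, 0.0], [0.0, 0.001, -1.0]]
ft_force: [-0.1, -1.0, 5.9]
grip_width: 0.0395
gripper_force: 59.7
```

Run:
```python
from rim import *
z=np.load("pics/w5.npz"); c=optics.get_calibration("wrist")|{"world_from_camera":z["T"]}; d=z["d"]; t=np.array([.5293,.3209,.2729])
ys,xs=np.nonzero(d>0); P=world(c,d,np.stack([xs,ys],1),True)+[.0017,.0006,.002]-t
m=(P[:,2]>-.005)&(abs(P[:,1])<.02)&(abs(P[:,0])<.06); P=P[m]
for a in np.arange(-.002,.075,.003):
    q=P[(P[:,2]>=a)&(P[:,2]<a+.003)]; l=q[q[:,0]<0]; r=q[q[:,0]>0]
    if len(l) and len(r): print(round(a*1e3),len(q),"innerL %.1f innerR %.1f mm"%(l[:,0].max()*1e3,r[:,0].min()*1e3),"y %.0f..%.0f"%(q[:,1].min()*1e3,q[:,1].max()*1e3))
# now: current pose
s=monitor.observe(); c,img,d=cam("wrist"); ys,xs=np.nonzero(d>0); P=world(c,d,np.stack([xs,ys],1),True)+[.0017,.0006,.002]
m=(np.hypot(P[:,0]-.5292,P[:,1]-.3242)<.06)&(P[:,2]>.121); P=P[m]
np.savez("pics/w6.npz",d=d,img=img,T=np.array(c["world_from_camera"])); cv2.imwrite("pics/w6.png",cv2.resize(img[190:384,130:386],None,fx=3,fy=3,interpolation=cv2.INTER_CUBIC))
for a in np.arange(.121,.18,.003):
    q=P[(P[:,2]>=a)&(P[:,2]<a+.003)]
    if len(q): print(round(a*1e3),len(q),"x %.1f..%.1f y %.1f..%.1f"%tuple(np.array([q[:,0].min()-.5292,q[:,0].max()-.5292,q[:,1].min()-.3242,q[:,1].max()-.3242])*1e3))
```

```text
7 75 innerL -33.7 innerR 33.9 mm y -11..10
10 146 innerL -33.7 innerR 33.8 mm y -12..11
13 213 innerL -33.8 innerR 33.7 mm y -11..12
16 242 innerL -33.6 innerR 33.8 mm y -12..12
19 242 innerL -33.7 innerR 33.6 mm y -11..11
22 278 innerL -33.6 innerR 33.5 mm y -12..12
25 281 innerL -33.6 innerR 33.7 mm y -11..12
28 306 innerL -33.7 innerR 33.6 mm y -11..12
31 328 innerL -33.7 innerR 33.7 mm y -11..12
34 330 innerL -33.8 innerR 33.7 mm y -11..12
37 312 innerL -33.6 innerR 33.7 mm y -11..12
40 258 innerL -33.4 innerR 33.6 mm y -8..12
43 461 innerL -33.7 innerR 33.6 mm y -3..12
46 126 innerL -35.5 innerR 35.2 mm y 2..13
49 291 innerL -35.2 innerR 35.8 mm y 6..14
52 561 innerL -33.4 innerR 33.6 mm y 6..14
55 653 innerL -31.6 innerR 32.0 mm y -13..14
58 1666 innerL -29.9 innerR 30.2 mm y -13..15
61 1849 innerL -30.2 innerR 29.9 mm y -13..14
64 736 innerL -27.8 innerR 26.8 mm y -13..16
67 609 innerL -25.0 innerR 25.4 mm y -13..18
70 935 innerL -3.3 innerR 6.2 mm y -13..18
73 1554 innerL -0.2 innerR 0.1 mm y -13..18
121 238 x -49.1..49.3 y -53.5..49.0
124 226 x -29.4..29.7 y -50.4..16.7
127 299 x -32.1..32.4 y -49.5..16.9
130 301 x -33.6..33.4 y -1.0..16.8
133 335 x -33.6..33.3 y 0.4..16.6
136 335 x -33.2..33.3 y 1.1..16.8
139 351 x -33.2..33.4 y 2.4..16.8
142 341 x -33.6..33.6 y 3.3..16.9
145 268 x -33.7..33.4 y 3.8..16.7
148 207 x -33.5..33.2 y 4.6..11.9
151 154 x -32.8..33.2 y 4.9..19.7
154 329 x -26.3..26.3 y -10.2..20.6
157 2331 x -31.2..28.7 y -21.1..20.8
160 4569 x -39.4..37.7 y -20.2..20.0
163 352 x -48.0..47.6 y 2.2..14.6
166 593 x -51.6..50.8 y 6.0..14.4
169 651 x -51.8..52.4 y -12.1..14.4
172 1378 x -53.9..53.8 y -12.3..14.6
175 2331 x -54.5..54.5 y -12.3..13.6
178 1011 x -55.4..55.4 y -12.4..13.4
```

View pics/w6.png

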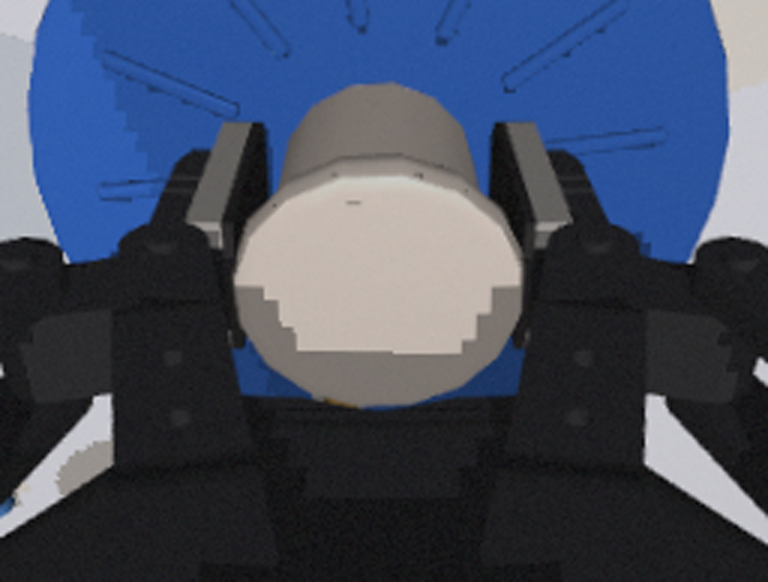

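The wrist crop shows the 38 mm pads bearing squarely on the knob's head at about (240,270) and (525,270). Since the head is wider than the stem, that's the grip available. It's centred, so I'll use a firmer grip and a slow straight pull.

{"name": "step_arm", "arguments": {
  "fingers": [1,1,1,1,1,1,1],
  "travel": [
    [0,0,0],
    [0,0,0],
    [0,0,-0.01],
    [0,0,-0.01],
    [0,0,-0.01],
    [0,0,-0.01],
    [0,0,0]
  ],
  "twist": [0,0,0,0,0,0,0],
  "force": 90
}}

```text
time_s: 20.92
position: [0.5287, 0.3242, 0.1218]
tool_rot: [[-0.001, 1.0, -0.002], [1.0, 0.001, -0.001], [-0.001, -0.002, -1.0]]
ft_force: [1.8, -0.1, -11.9]
grip_width: 0.0387
gripper_force: 91.7
```

{"name": "step_arm", "arguments": {
  "fingers": [1,1,1,1,1,1],
  "travel": [
    [0,0,-0.01],
    [0,0,-0.01],
    [0,0,-0.01],
    [0,0,-0.01],
    [0,0,-0.01],
    [0,0,0]
  ],
  "twist": [0,0,0,0,0,0]
}}

```text
time_s: 21.68
position: [0.5294, 0.3243, 0.1288]
tool_rot: [[-0.001, 1.0, 0.002], [1.0, 0.001, 0.0], [0.0, 0.002, -1.0]]
ft_force: [-0.5, -2.1, -0.4]
grip_width: 0.0379
gripper_force: 126.7
```

{"name": "step_arm", "arguments": {
  "fingers": [1,1,1,1,1,1,1],
  "travel": [
    [0,0,-0.01],
    [0,0,-0.01],
    [0,0,-0.01],
    [0,0,-0.01],
    [0,0,-0.01],
    [0,0,-0.01],
    [0,0,0]
  ],
  "twist": [0,0,0,0,0,0,0]
}}

```text
time_s: 22.55
position: [0.5291, 0.3244, 0.1339]
tool_rot: [[-0.002, 1.0, 0.0], [1.0, 0.002, 0.0], [0.0, 0.0, -1.0]]
ft_force: [-0.1, 1.0, -2.9]
grip_width: 0.0377
gripper_force: 126.4
```

```bash
cat > lid.py <<'E'
from rim import *
def lid():
    s=monitor.observe(); c,img,d=cam("wrist"); ys,xs=np.nonzero(d>0); P=world(c,d,np.stack([xs,ys],1),True)+[.0017,.0006,.002]
    col=img[ys,xs].astype(int); r=np.hypot(P[:,0]-.5292,P[:,1]-.3242)
    m=(col[:,0]>col[:,2]+50)&(r<.064)&(r>.03)&(P[:,2]>.1)&(P[:,2]<.17); Q=P[m]
    A=np.c_[Q[:,0]-.5292,Q[:,1]-.3242,np.ones(len(Q))]
    for i in range(3):
        k=np.linalg.lstsq(A,Q[:,2],rcond=None)[0]; res=abs(A@k-Q[:,2]); A,Q=A[res<.003],Q[res<.003]
    k=np.linalg.lstsq(A,Q[:,2],rcond=None)[0]
    h=P[(r<.012)&(P[:,2]>.15)]
    print("t",s["time_s"],"tcp",s["position"],"n",len(Q),"flange top z",k[2],"gap",k[2]-.118,"tilt deg x,y",np.degrees(k[:2]),"head top",np.median(h[:,2]),"ft",s["ft_force"],"tq",s["wrist_torque"],"grip",s["grip_width"],s["gripper_force"])
if __name__=="__main__": lid()
E
python3 lid.py
python3 - <<'E'
from rim import *
z=np.load("pics/w6.npz"); c=optics.get_calibration("wrist")|{"world_from_camera":z["T"]}; d=z["d"];img=z["img"]
ys,xs=np.nonzero(d>0); P=world(c,d,np.stack([xs,ys],1),True)+[.0017,.0006,.002]; col=img[ys,xs].astype(int); r=np.hypot(P[:,0]-.5292,P[:,1]-.3242)
m=(col[:,0]>col[:,2]+50)&(r<.064)&(r>.03)&(P[:,2]>.1)&(P[:,2]<.17); print("before: flange",np.median(P[m,2]),"head",np.median(P[(r<.012)&(P[:,2]>.15),2]))
E
```

```text
t 22.55 tcp [0.5291 0.3244 0.1339] n 20289 flange top z 0.13366215013024885 gap 0.015662150130248853 tilt deg x,y [ 0.8052 -2.6359] head top 0.17644406104287697 ft [-0.1445  0.9973 -2.8585] tq [ 0.0343 -0.0293 -0.0235] grip 0.037697645545607485 126.35687470436096
before: flange 0.11850118586698416 head 0.16136585023011124
```

Run:
```python
from rim import *
z=np.load("pics/w6.npz"); c=optics.get_calibration("wrist")|{"world_from_camera":z["T"]}
def fit(c,d,img,zc):
    ys,xs=np.nonzero(d>0); P=world(c,d,np.stack([xs,ys],1),True)+[.0017,.0006,.002]; col=img[ys,xs].astype(int); r=np.hypot(P[:,0]-.5292,P[:,1]-.3242)
    m=(col[:,0]>col[:,2]+50)&(r<.062)&(r>.03)&(abs(P[:,2]-zc)<.012); Q=P[m]
    for lo in (0,):
        A=np.c_[Q[:,0]-.5292,Q[:,1]-.3242,np.ones(len(Q))]
        for i in range(4):
            k=np.linalg.lstsq(A,Q[:,2],rcond=None)[0]; g=abs(A@k-Q[:,2])<.0025; A,Q=A[g],Q[g]
    return len(Q),k[2],np.degrees(k[:2])
print("before",fit(c,z["d"],z["img"],.1185))
c,img,d=cam("wrist"); print("now",fit(c,d,img,.1337)); cv2.imwrite("pics/w7.png",img)
for n in ["scene","top"]:
    c,img,d=cam(n); ys,xs=np.nonzero(d>0); P=world(c,d,np.stack([xs,ys],1)); col=img[ys,xs].astype(int); r=np.hypot(P[:,0]-.528,P[:,1]-.321)
    Q=P[(col[:,0]>col[:,2]+40)&(r<.06)&(r>.025)&(abs(P[:,2]-.1335)<.012)]; A=np.c_[Q[:,0]-.528,Q[:,1]-.321,np.ones(len(Q))]
    if len(Q)>20: k=np.linalg.lstsq(A,Q[:,2],rcond=None)[0]; print(n,len(Q),k[2],np.degrees(k[:2]),np.ptp(Q,0))
```

```text
before (18417, np.float64(0.11857989656931733), array([ 0.0457, -0.0523]))
now (18651, np.float64(0.13357668371004616), array([ 0.7938, -2.604 ]))
scene 90 0.13397032710913154 [ 0.395  -2.1808] [0.1176 0.09   0.0068]
top 38 0.13445432002875157 [ 0.5608 -1.6985] [0.0967 0.1034 0.0133]
```

The lid followed 15 mm with no slip and the gasket is free, but it has tipped about 2.6° about the finger axis. I'll ease it back down a few millimetres to see whether the mouth squares it up.

{"name": "step_arm", "arguments": {
  "fingers": [1,1,1,1,1,1,1],
  "travel": [
    [0,0,0.01],
    [0,0,0.01],
    [0,0,0.01],
    [0,0,0.01],
    [0,0,0.01],
    [0,0,0.01],
    [0,0,0]
  ],
  "twist": [0,0,0,0,0,0,0]
}}

```text
time_s: 23.62
position: [0.5295, 0.3242, 0.1287]
tool_rot: [[-0.001, 1.0, 0.002], [1.0, 0.001, 0.0], [0.0, 0.002, -1.0]]
ft_force: [-1.1, -3.0, 5.2]
grip_width: 0.0376
gripper_force: 125.2
```

```bash
python3 lid.py
```

```text
t 23.625 tcp [0.5295 0.3242 0.1287] n 20331 flange top z 0.12858490224074676 gap 0.010584902240746763 tilt deg x,y [ 1.169  -1.9116] head top 0.17171251148832728 ft [-1.137  -3.0386  5.1543] tq [-0.3226  0.0373  0.0376] grip 0.037635599603966445 125.15884771943092
```

{"name": "step_arm", "arguments": {
  "fingers": [1,1,1,1],
  "travel": [
    [-0.005,0,0.01],
    [-0.005,0,0.01],
    [-0.005,-0.003,0],
    [0,0,0]
  ],
  "twist": [0,0,0,0]
}}

```text
time_s: 24.18
position: [0.5293, 0.3239, 0.1272]
tool_rot: [[-0.002, 1.0, 0.003], [1.0, 0.002, 0.002], [0.002, 0.003, -1.0]]
ft_force: [-1.0, 2.3, 5.0]
grip_width: 0.038
gripper_force: 125.5
```

```bash
python3 lid.py
```

```text
t 24.175 tcp [0.5293 0.3239 0.1272] n 20425 flange top z 0.12693229420761296 gap 0.008932294207612962 tilt deg x,y [ 1.1577 -2.3046] head top 0.20314244340867366 ft [-1.0022  2.2694  5.0029] tq [ 0.3985  0.0538 -0.0238] grip 0.037973045057302625 125.451155975461
```

{"name": "step_arm", "arguments": {
  "fingers": [1,1,1,1,1,1,1],
  "travel": [
    [0.01,0,0.01],
    [0,0,0.01],
    [0,0,0.01],
    [0,0,0.015],
    [0,0,0.015],
    [0,0,0.015],
    [0,0,0]
  ],
  "twist": [0,0,0,0,0,0,0],
  "force": 50
}}

```text
time_s: 25.1
position: [0.5291, 0.3234, 0.1191]
tool_rot: [[-0.001, 1.0, 0.001], [1.0, 0.001, -0.0], [-0.0, 0.001, -1.0]]
ft_force: [-0.3, -3.7, 7.4]
grip_width: 0.0379
gripper_force: 124.1
```

```bash
python3 lid.py
```

```text
t 25.1 tcp [0.5291 0.3234 0.1191] n 20630 flange top z 0.11900461568444531 gap 0.0010046156844453202 tilt deg x,y [ 0.7169 -0.3848] head top 0.1964091229726907 ft [-0.2882 -3.6848  7.3828] tq [-0.3971  0.459   0.1289] grip 0.03787587330205677 124.10076253116131
```

The rim squared it to under 1°. The grip force stays at 124 N whatever I command, so the head is jammed at the pads' inner end. I'll let go, rise so the head sits mid-pad, turn 90° and regrip.

{"name": "step_arm", "arguments": {
  "fingers": [1,-0.4,-0.4,-0.4,-0.4,-0.4],
  "travel": [
    [0,0,0.008],
    [0,0,0],
    [0,0,0],
    [0,0,0],
    [0.007,0,-0.12],
    [0,0,-0.04]
  ],
  "twist": [0,0,0,0,0,0]
}}

```text
time_s: 25.9
position: [0.5291, 0.3249, 0.1348]
tool_rot: [[-0.002, 1.0, 0.002], [1.0, 0.002, 0.001], [0.001, 0.002, -1.0]]
ft_force: [1.1, -0.5, -0.9]
grip_width: 0.06
gripper_force: 0.0
```

{"name": "step_arm", "arguments": {
  "fingers": [-0.4,-0.4,-0.4,-0.4,-0.4,-0.4,-0.4,-0.4,-0.4,-0.4],
  "travel": [
    [0,0,0],
    [0,0,0],
    [0,0,0],
    [0,0,0],
    [0,0,0],
    [0,0,0],
    [0,0,0],
    [0,0,0],
    [0,0,0],
    [0,0,0]
  ],
  "twist": [-0.0556,-0.0556,-0.0556,-0.0556,-0.0556,-0.0556,-0.0556,-0.0556,-0.0556,0]
}}

```text
time_s: 27.15
position: [0.5288, 0.3246, 0.1339]
tool_rot: [[-1.0, -0.001, 0.0], [-0.001, 1.0, 0.0], [-0.0, 0.0, -1.0]]
ft_force: [-0.0, -0.9, 0.5]
grip_width: 0.0599
gripper_force: 0.0
```

```bash
python3 lid.py
python3 - <<'E'
from rim import *
c,img,d=cam("wrist"); ys,xs=np.nonzero(d>0); P=world(c,d,np.stack([xs,ys],1),True)+[.0017,.0006,.002]
col=img[ys,xs].astype(int); Q=P[(P[:,2]>.157)&(P[:,2]<.165)&(np.hypot(P[:,0]-.5292,P[:,1]-.3242)<.0225)&(col.min(1)>70)]
print("head",Q.min(0),Q.max(0),(Q.min(0)+Q.max(0))/2)
E
```

```text
t 27.15 tcp [0.5288 0.3246 0.1339] n 19039 flange top z 0.11867127439900263 gap 0.000671274399002636 tilt deg x,y [ 0.0623 -0.0386] head top 0.16128482173480257 ft [-0.0157 -0.8953  0.529 ] tq [-0.034   0.0054  0.0032] grip 0.05986909054582502 0.0
head [0.5081 0.3039 0.157 ] [0.5493 0.3447 0.1625] [0.5287 0.3243 0.1598]
```

{"name": "step_arm", "arguments": {
  "fingers": [1,1,1,1,1],
  "travel": [
    [0,-0.003,0],
    [0,0,0],
    [0,0,0],
    [0,0,0],
    [0,0,0]
  ],
  "twist": [0,0,0,0,0],
  "force": 70
}}

```text
time_s: 27.88
position: [0.5288, 0.3243, 0.134]
tool_rot: [[-1.0, -0.002, 0.001], [-0.002, 1.0, 0.0], [-0.001, 0.0, -1.0]]
ft_force: [-1.6, 0.1, 5.7]
grip_width: 0.0396
gripper_force: 69.8
```

{"name": "step_arm", "arguments": {
  "fingers": [1,1,1,1,1,1,1],
  "travel": [
    [0,0,-0.01],
    [0,0,-0.01],
    [0,0,-0.01],
    [0,0,-0.01],
    [0,0,-0.01],
    [0,0,-0.01],
    [0,0,0]
  ],
  "twist": [0,0,0,0,0,0,0]
}}

```text
time_s: 28.75
position: [0.5281, 0.324, 0.1383]
tool_rot: [[-1.0, -0.003, -0.003], [-0.003, 1.0, -0.001], [0.003, -0.001, -1.0]]
ft_force: [0.3, -0.6, -15.7]
grip_width: 0.0396
gripper_force: 72.2
```

```bash
python3 lid.py
```

```text
t 28.75 tcp [0.5281 0.324  0.1383] n 18136 flange top z 0.12278314712334833 gap 0.004783147123348333 tilt deg x,y [ 0.3425 -0.1882] head top 0.16502104490522343 ft [  0.2692  -0.6184 -15.7254] tq [-0.1863  0.0316 -0.0334] grip 0.039558161391638855 72.24960923194885
```

Level within 0.4° at the peak force (15.7 N), with no slip. Continuing slowly.

{"name": "step_arm", "arguments": {
  "fingers": [1,1,1,1,1,1,1,1],
  "travel": [
    [0,0,-0.008],
    [0,0,-0.008],
    [0,0,-0.008],
    [0,0,-0.008],
    [0,0,-0.008],
    [0,0,-0.008],
    [0,0,-0.008],
    [0,0,0]
  ],
  "twist": [0,0,0,0,0,0,0,0]
}}

```text
time_s: 29.8
position: [0.5289, 0.3246, 0.1452]
tool_rot: [[-1.0, -0.003, 0.0], [-0.003, 1.0, 0.001], [-0.0, 0.001, -1.0]]
ft_force: [0.0, -0.9, -3.4]
grip_width: 0.0393
gripper_force: 73.2
```

```bash
python3 lid.py
```

```text
t 29.8 tcp [0.5289 0.3246 0.1452] n 18237 flange top z 0.12972156351525804 gap 0.011721563515258049 tilt deg x,y [ 0.1264 -0.0586] head top 0.17240566005826147 ft [ 0.0141 -0.8643 -3.4255] tq [ 0.0056 -0.026   0.0261] grip 0.03932977633579803 73.23757767677307
```

{"name": "step_arm", "arguments": {
  "fingers": [1,1,1,1,1,1,1,1,1,1],
  "travel": [
    [0,0,-0.01],
    [0,0,-0.01],
    [0,0,-0.015],
    [0,0,-0.02],
    [0,0,-0.02],
    [0,0,-0.02],
    [0,0,-0.02],
    [0,0,-0.02],
    [0,0,0],
    [0,0,0]
  ],
  "twist": [0,0,0,0,0,0,0,0,0,0]
}}

```text
time_s: 31.1
position: [0.5287, 0.3243, 0.1586]
tool_rot: [[-1.0, -0.003, -0.0], [-0.003, 1.0, -0.0], [0.0, -0.0, -1.0]]
ft_force: [0.7, 0.1, -2.9]
grip_width: 0.0395
gripper_force: 73.2
```

```bash
python3 lid.py
```

```text
t 31.1 tcp [0.5287 0.3243 0.1586] n 18209 flange top z 0.14307833398045586 gap 0.025078333980455864 tilt deg x,y [ 0.0321 -0.1041] head top 0.18567270918054546 ft [ 0.6543  0.123  -2.8988] tq [ 0.0157 -0.0198 -0.0299] grip 0.039495883438022156 73.2336437702179
```

Gap is about 24.5–25 mm, the lid is level within 0.1°, and only its weight is left on the wrist. Handing in.

```bash
python3 -c "
from rig import close_job; print(close_job())"
```

```text
the job is handed in; nothing more can be done
None
```

The white-capped vial stands home in the empty well, released before I touched the jar; the jar lid is held level about 2.5 cm above the rim, after a first pull that tilted it 2.6°, so I pressed it back on the rim, regripped and pulled again, and I handed the job in at about 31 s.

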